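Clear the condiment counter and hang the scoops

TASK

Clear up after lunch: stand every squat pot on the floor of the lunch cube and then shut its lid fully, stand every tall pot upright in an empty pocket of the carousel, and hang the orange scoop and the steel dipper by their own hooks over the rim of the aluminium bin, on any side, so that they stay there. The pots, the scoop and the dipper may be dealt with in any order; leave the shaker, mug, tin, teaspoon and sauce bottle standing or lying where they are (the sauce bottle may turn with the carousel).

Things in the scene. Friction and masses are not known exactly. Their poses are not given: they have to be found in the camera images.
- squat0: Squat clear plastic condiment pot, round, 56 mm diameter and 62 mm high in all, with a narrower white ribbed twist cap (38 mm diameter, from 34 to 62 mm high). About 120 g, most of it in the thick base. Origin: centre of the underside, z up. May be absent.
- squat1: Squat clear plastic condiment pot, round, 56 mm diameter and 62 mm high in all, with a narrower white ribbed twist cap (38 mm diameter, from 34 to 62 mm high). About 120 g, most of it in the thick base. Origin: centre of the underside, z up. May be absent.
- squat2: Squat clear plastic condiment pot, round, 56 mm diameter and 62 mm high in all, with a narrower white ribbed twist cap (38 mm diameter, from 34 to 62 mm high). About 120 g, most of it in the thick base. Origin: centre of the underside, z up. May be absent.
- tall0: Tall clear plastic condiment pot, round, 56 mm diameter and 94 mm high in all, with a narrower steel twist cap (38 mm diameter, from 66 to 94 mm high). About 150 g, most of it in the thick base. Origin: centre of the underside, z up. May be absent.
- tall1: Tall clear plastic condiment pot, round, 56 mm diameter and 94 mm high in all, with a narrower steel twist cap (38 mm diameter, from 66 to 94 mm high). About 150 g, most of it in the thick base. Origin: centre of the underside, z up. May be absent.
- tall2: Tall clear plastic condiment pot, round, 56 mm diameter and 94 mm high in all, with a narrower steel twist cap (38 mm diameter, from 66 to 94 mm high). About 150 g, most of it in the thick base. Origin: centre of the underside, z up. May be absent.
- scoop: Orange plastic scoop with a square cup (58 x 60 mm, 45 mm high), 170 mm tall, about 110 g. Flat upright handle (6 mm in x, 16 mm in y) on the cup's +x side, x = 29 to 35 mm; its top, z = 118 to 170 mm, is a grip 12 mm in x by 22 mm in y centred at x = 32 mm; a hook on it below the grip points to +x. Stands on its cup, hook roughly away from the robot. Origin: centre of the cup's underside, z up.
- dipper: Stainless dipper with a round cup (58 mm diameter, 50 mm high), 170 mm tall, about 160 g. Flat upright handle (6 mm in x, 16 mm in y) on the cup's +x side, x = 29 to 35 mm; its top, z = 118 to 170 mm, is a grip 12 mm in x by 22 mm in y centred at x = 32 mm; a hook on it below the grip points to +x. Stands on its cup, hook roughly away from the robot. Origin: centre of the cup's underside, z up.
- scoop_hook (a point): Point in the scoop's hook: middle of the slot, on the bridge's underside, at x = 42.5, y = 0, z = 104 mm in the scoop's frame; it rests on the rim when hung. The slot between handle and tongue is 15 mm wide (x = 35 to 50 mm); the tongue is 5 mm thick, 18 mm wide and runs down to z = 75 mm.
- dipper_hook (a point): Point in the dipper's hook: middle of the slot, on the bridge's underside, at x = 42.5, y = 0, z = 104 mm in the dipper's frame; it rests on the rim when hung. The slot between handle and tongue is 15 mm wide (x = 35 to 50 mm); the tongue is 5 mm thick, 18 mm wide and runs down to z = 75 mm.
- bin: Open-topped rectangular aluminium dry-goods bin, fixed, 120 mm (x) by 240 mm (y), 140 mm high, walls 4 mm thick, long side towards the robot. Origin: centre of the underside, z up; the rim is at z = 140 mm and the long walls' mid-planes at x = -58 and +58 mm.
- lunch: Navy insulated lunch cube, fixed, 160 mm (x) by 220 mm (y), 90 mm high without its lid; walls and floor 8 mm thick, so the inner floor is 144 x 204 mm at z = 8 mm. Origin: centre of the underside, z up, x towards the hinged side (away from the robot).
- lunch_lid (a joint): Hinge of the lunch cube's lid, rad: 0 shut, 1.57 upright, 1.9 fully open (leaning back, away from the robot). The lid is a flat panel 160 x 220 mm, 12 mm thick, 250 g, hinged on the cube's +x top edge. Light friction holds it open; pushed from behind below about 1.2 rad it falls shut softly.
- lid_hinge (a point): Middle of the lid's hinge line, on the cube's rim at its +x side (x = 80, z = 90 mm in the cube's frame); the hinge line runs along the cube's y.
- carousel_mid (a point): Centre of the carousel's tray floor, 22 mm above the counter, z up. The wooden carousel is a round tray, 240 mm diameter, that turns with light friction; its rim is 44 mm above the counter, a cross of 4 mm dividers 67 mm above it makes four equal pockets; centre post with ball knob to 141 mm.
- pocket0 (a point): Middle of carousel pocket 0, on its floor, 67 mm from the carousel's centre; a pot stands here with about 17 mm to spare all round. Taken by the sauce bottle.
- pocket1 (a point): Middle of carousel pocket 1, on its floor, 67 mm from the carousel's centre; a pot stands here with about 17 mm to spare all round. Empty at the start.
- pocket2 (a point): Middle of carousel pocket 2, on its floor, 67 mm from the carousel's centre; a pot stands here with about 17 mm to spare all round. Empty at the start.
- pocket3 (a point): Middle of carousel pocket 3, on its floor, 67 mm from the carousel's centre; a pot stands here with about 17 mm to spare all round. Empty at the start.
- sauce: Amber sauce bottle with a black cap, 48 mm diameter, 113 mm high, already standing in carousel pocket 0; stays there. Origin: centre of the underside.
- shaker: Steel salt shaker with a domed top, 40 mm diameter, 73 mm high, among the pots; not to be moved. Origin: centre of the underside.
- mug: White ceramic mug, 80 mm diameter, 90 mm high, not to be moved. Origin: centre of the underside.
- tin: Round can with a paper label, 76 mm diameter, 110 mm high, not to be moved. Origin: centre of the underside.
- teaspoon: Stainless teaspoon, 140 mm long, lying on the counter, not to be moved.
Not all that is in view belongs to the job. What is shaped like the tall0 but yellow is not meant. Several things have the shape of the scoop; the one meant has the colours described above.

How it is judged (in metres and radians):
On the way, in this order (a step that is already met when the one before it is completed fails the run):
1. all squat pots stand inside the lunch cube (x of squat0 in the frame of lunch between -0.065 and 0.065 m and y of squat0 in the frame of lunch between -0.095 and 0.095 m and z of squat0 in the frame of lunch between 0 and 0.025 m and angle between each of squat0, squat1, squat2's own z axis and vertical below 0.35 rad and x of squat1 in the frame of lunch between -0.065 and 0.065 m and y of squat1 in the frame of lunch between -0.095 and 0.095 m and z of squat1 in the frame of lunch between 0 and 0.025 m and x of squat2 in the frame of lunch between -0.065 and 0.065 m and y of squat2 in the frame of lunch between -0.095 and 0.095 m and z of squat2 in the frame of lunch between 0 and 0.025 m), for 0.2 s.
2. then its lid is shut (value of joint lunch_lid below 0.08 rad), for 0.2 s.
At the end, for the whole second after the job is handed in: Squat pots stand on the lunch cube floor (under 20 deg tilt), lid below 0.08 rad; tall pots stand on the carousel floor (under 11 deg); scoop and dipper hang, slot point within 11 mm of a bin wall and -8 to +12 mm of rim height, under 17 deg tilt; all at rest; sauce bottle upright (all of step 1 and horizontal distance between each of tall0, tall1, tall2 and carousel_mid below 0.105 m and z of tall0 in the frame of carousel_mid between -0.006 and 0.012 m and angle between each of tall0, tall1, tall2, sauce's own z axis and vertical below 0.2 rad and z of tall1 in the frame of carousel_mid between -0.006 and 0.012 m and z of tall2 in the frame of carousel_mid between -0.006 and 0.012 m and linear speed of each of squat0, squat1, squat2, tall0, tall1, tall2, scoop, dipper below 0.03 m/s and ((x of scoop_hook in the frame of bin between -0.069 and -0.047 m and y of scoop_hook in the frame of bin between -0.118 and 0.118 m) or (x of scoop_hook in the frame of bin between 0.047 and 0.069 m and y of scoop_hook in the frame of bin between -0.118 and 0.118 m) or (y of scoop_hook in the frame of bin between -0.129 and -0.107 m and x of scoop_hook in the frame of bin between -0.058 and 0.058 m) or (y of scoop_hook in the frame of bin between 0.107 and 0.129 m and x of scoop_hook in the frame of bin between -0.058 and 0.058 m)) and z of scoop_hook in the frame of bin between 0.132 and 0.152 m and angle between each of scoop, dipper's own z axis and vertical below 0.3 rad and ((x of dipper_hook in the frame of bin between -0.069 and -0.047 m and y of dipper_hook in the frame of bin between -0.118 and 0.118 m) or (x of dipper_hook in the frame of bin between 0.047 and 0.069 m and y of dipper_hook in the frame of bin between -0.118 and 0.118 m) or (y of dipper_hook in the frame of bin between -0.129 and -0.107 m and x of dipper_hook in the frame of bin between -0.058 and 0.058 m) or (y of dipper_hook in the frame of bin between 0.107 and 0.129 m and x of dipper_hook in the frame of bin between -0.058 and 0.058 m)) and z of dipper_hook in the frame of bin between 0.132 and 0.152 m and value of joint lunch_lid below 0.08 rad); the robot touches nothing.
It fails at once if mug pushed more than 5 cm or knocked over (distance of mug from where it was at the start of the episode above 0.05 m or angle between mug's own z axis and vertical above 0.6 rad).
It fails at once if tin pushed more than 5 cm or knocked over (distance of tin from where it was at the start of the episode above 0.05 m or angle between tin's own z axis and vertical above 0.6 rad).
It fails at once if teaspoon pushed more than 5 cm (distance of teaspoon from where it was at the start of the episode above 0.05 m).
It fails at once if shaker pushed more than 8 cm or knocked over (distance of shaker from where it was at the start of the episode above 0.08 m or angle between shaker's own z axis and vertical above 0.8 rad).
It fails at once if sauce bottle in the carousel knocked over (angle between sauce's own z axis and vertical above 0.6 rad).
Of squat0, squat1, squat2 only 2 to 3 are there at a start; the rules pass over those that are not, and their reading is None.
Of tall0, tall1, tall2 only 1 to 3 are there at a start; the rules pass over those that are not, and their reading is None.
At some moment in a run one of squat0, squat1, squat2, tall0, tall1, tall2 may be knocked a few centimetres aside while the robot is not near it.
It also fails if it takes over 210 s, if anything falls off the work surface, if the arm or the gripper's body presses on something with over 40 N, if the wrist force passes 120 N, or if a joint passes its speed limit or range.

ROBOT

A 6-joint arm with a two-finger parallel gripper is mounted at the origin on the work surface. World frame = base frame: x ahead of the robot, y to its left, z up, the work surface at z = 0. Lengths are in mm, angles in degrees, forces in N, time in s.
With the tool pointing down it reaches from about 350 to 850 mm from the base axis. Payload 8.1 kg.
Tool frame: the origin (TCP) lies midway between the tips of the shut fingers; the grasp point (between the pads) lies 19 mm behind it; z points along the fingers, y is the line along which they close (so a half turn about z gives the same grasp; the last joint's range is limited). The gripper opens to 85 mm and grips with 20 to 120 N. Pads are 22 mm wide; open, the fingers measure 114 mm over their backs; the gripper's body (76 mm by 85 mm) begins 54 mm behind the grasp point. The pads swing forward as they close: fully open they stand 13 mm farther back than shut.
Start: joints at [-77.888, 7.471, 85.268, -0, 87.261, -4.893], TCP at [175.497, -573.765, 209.292] pointing down, gripper open.
Joint ranges: [-169.43, 169.43], [-51.17, 129.36], [1.28, 143.12], [-76.62, 256.62], [0, 156.53], [-152.29, 152.29]. Speed limits (degrees/s): [136.94, 136.94, 159.86, 180, 180, 180].

INTERFACE

Orientations are given as [roll, pitch, yaw] about the fixed x, y, z axes, in that order (R = Rz(yaw) Ry(pitch) Rx(roll)).
In Python, from bench import r gives the robot as it stands. The module is installed in compiled form; this text tells all that it offers.
- The arm moves only by the tool jog_arm, never from a script. Its argument "rows" is a list of rows, each a list of 2 entries, a list of its own where there are three numbers: the shift along the tool's x, y, z in mm, then the turn, a rotation vector about the tool's x, y, z in rad. A call has 1 to 10 rows; each row is the pose to reach, as a shift and turn from the pose commanded when the call began, along the tool's axes at that moment; what a row does not reach only later rows make up. A row lasts 1/10 s, in which the tool goes at most 50 mm and 8.59 degrees, less where a joint would pass 70% of its speed; a pose out of reach is approached as far as the arm can. A call with a gripper value outside its range is refused whole. "grip" is the finger opening in mm, from 0 to 85.4, set as the call begins (left out, the last holds). The fingers move at their own pace and stop on an object; "force" is the grip in N (left out, the last holds). Time passes only in rows, so rows that repeat a pose let the fingers close. It gives the time, the measured TCP pose, the force, the opening and the grip force at its end, in the units of the state.
- r.sense(): the state, without advancing time (a new reading comes with each control period).
- r.snapshot(name): name is "side" or "top" or "wrist"; returns (picture, depth): 480x640x3 uint8, blue, green, red; 480x640 float32, mm along the optical axis (not along the pixel's ray), 0 where there is no reading.
- r.camera_params(name): a dict with "fx", "fy", "cx", "cy" (pixels), "dist_coeffs" ([k1, k2, p1, p2, k3] as OpenCV has them; the pictures are not rectified), "pose" (4x4, takes a point from camera to world coordinates); the wrist camera has in their place "tool_from_camera" (4x4, takes a point from camera to tool coordinates, whose origin is the TCP and whose axes are the flange's). Camera axes: x right, y down, z forward; pixel columns grow to the right and rows downward; lengths in mm; the calibration is good to about 2 mm. A picture is of the moment at which its call begins: read the wrist's pose just before it. camera_params takes no time and is no camera call.
- r.hand_in(): hands the job in; it is judged then, once.
The state is a dict: "time": time; "joint_pos": joint angles; "qd": joint speeds; "joint_efforts": joint torques, N m; "tool_pos": TCP position; "tcp_rot": TCP orientation; "ft_force": force on the tool from outside, world axes, zero at the start; "wrist_torque": the same for the moment, N m; "finger_gap": finger opening in mm; "grip_force": force on a finger pad.
Only numpy, scipy, OpenCV 4.12 (cv2) and the standard library are available. Lean on these libraries where they do the work, as an engineer would, in place of code of your own. Each camera call takes 0.05 s, during which the arm holds its last target. There are 200 camera calls.

## Working session

There is one attempt and no reset: what is moved stays moved. The work goes in short steps, Python scripts to look and compute and a tool call to move; the robot and the scene stay as the last step left them, time stands still between calls to the robot, and variables do not carry over. Pictures are saved under pics/ and viewed, at most 14 in all, crops included, and the job is handed in when it is done.

Besides the shell and the picture viewer there is one more tool, called after "Request:" as name(argument=value, ...), one argument or row to a line, values as JSON. jog_arm: Moves the arm, as the interface text tells. Its arguments: {"type":"object","properties":{"rows":{"type":"array"},"grip":{"type":"number"},"force":{"type":"number"}},"required":["rows"]}

```bash
mkdir -p pics; cat > h.py <<'E'
from bench import r
import numpy as np, cv2
def cam(n):
    p=r.camera_params(n); K=np.array([[p['fx'],0,p['cx']],[0,p['fy'],p['cy']],[0,0,1]]); return p,K,np.array(p['dist_coeffs'],float)
E
python3 - <<'E'
from h import *
s=r.sense(); print({k:np.round(v,3).tolist() for k,v in s.items()})
for n in("top","side"):
    im,d=r.snapshot(n); cv2.imwrite(f'pics/{n}0.png',im); np.save(f'{n}0.npy',d)
    p,K,D=cam(n); print(n,K.tolist(),D,np.round(p['pose'],3).tolist())
p,K,D=cam("wrist"); print(np.round(p['tool_from_camera'],3).tolist(),K.tolist())
E
```

```text
{'time': 0.0, 'joint_pos': [-77.89, 7.515, 85.331, 0.001, 87.258, -4.892], 'qd': [0.004, 0.075, -0.003, 0.034, 0.012, 0.085], 'joint_efforts': [-0.002, -56.94, -50.056, -0.0, 0.015, 0.0], 'tool_pos': [175.358, -573.195, 208.223], 'tcp_rot': [-179.896, -0.01, 17.002], 'ft_force': [-0.227, -1.377, 0.147], 'wrist_torque': [-0.078, 0.008, 0.002], 'grip_force': 0.0, 'finger_gap': 85.599}
top [[534.695794917339, 0.0, 316.7369243308644], [0.0, 534.695794917339, 234.397915966196], [0.0, 0.0, 1.0]] [-0.01296109  0.          0.          0.          0.        ] [[0.013, -0.996, 0.083, 386.711], [-1.0, -0.013, 0.003, -29.513], [-0.002, -0.083, -0.997, 1388.746], [0.0, 0.0, 0.0, 1.0]]
side [[572.4322660544761, 0.0, 315.28339354683703], [0.0, 572.4322660544761, 242.06865637402166], [0.0, 0.0, 1.0]] [-0.01931173  0.          0.          0.          0.        ] [[-0.8, -0.464, 0.381, 55.951], [-0.6, 0.623, -0.501, 533.062], [-0.005, -0.63, -0.777, 981.751], [0.0, 0.0, 0.0, 1.0]]
[[-0.0, -0.965, -0.261, 65.252], [1.0, -0.0, -0.0, -0.515], [0.0, -0.261, 0.965, -163.558], [0.0, 0.0, 0.0, 1.0]] [[385.95049709786645, 0.0, 323.75079163573355], [0.0, 385.95049709786645, 245.732752200777], [0.0, 0.0, 1.0]]
```

View pics/top0.png

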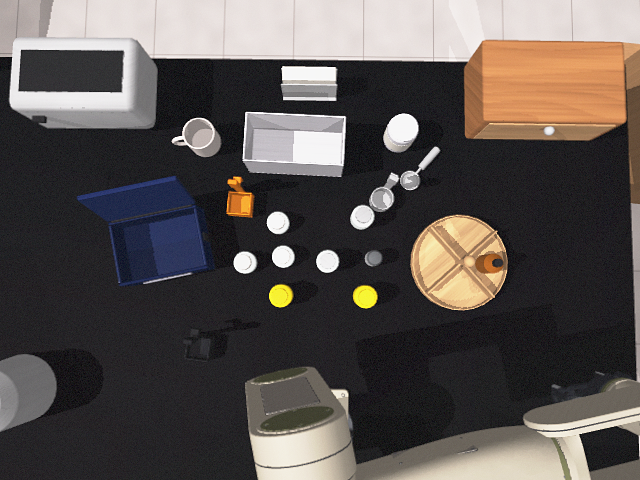

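View pics/side0.png

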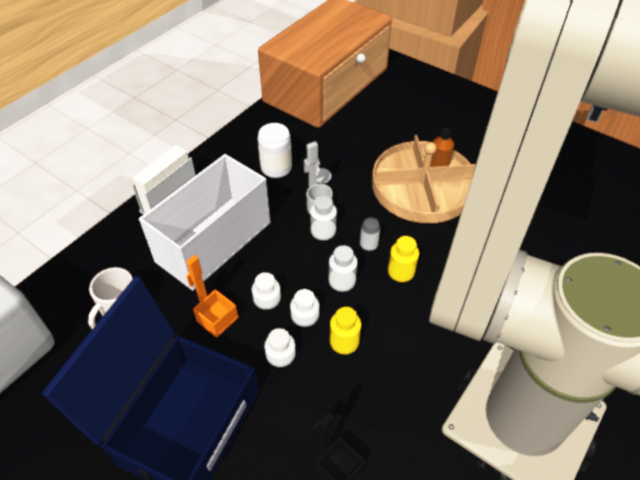

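The top view shows squat pots near pixels (278,223), (283,257) and (245,262), and tall pots near (362,217) and (328,261). The yellow ones at (281,296) and (365,297) are decoys. The scoop is at (240,203), the dipper at (382,199), the bin at (295,143), the lunch cube at (160,243) and the carousel at (460,262). The side view agrees. It also shows the scoop's grip at (195,268) and the dipper's at (312,155).

```bash
cat >> h.py <<'E'
def cloud(n,d,pose=None):
    p,K,D=cam(n); v,u=np.mgrid[0:480,0:640]
    uv=cv2.undistortPoints(np.stack([u.ravel(),v.ravel()],1).astype(np.float64)[:,None],K,D)[:,0]
    P=np.c_[uv*d.ravel()[:,None],d.ravel()]
    T=np.array(p['pose'] if pose is None else pose); W=P@T[:3,:3].T+T[:3,3]; W[d.ravel()<=0]=np.nan
    return W.reshape(480,640,3)
def tcp():
    from scipy.spatial.transform import Rotation as R
    s=r.sense(); T=np.eye(4); T[:3,:3]=R.from_euler('xyz',s['tcp_rot'],degrees=True).as_matrix(); T[:3,3]=s['tool_pos']; return T
def wrist():
    T=tcp(); im,d=r.snapshot('wrist'); T=T@np.array(r.camera_params('wrist')['tool_from_camera']); return im,d,cloud('wrist',d,T)
def toworld(n): 
    im,d=r.snapshot(n); return im,d,cloud(n,d)
E
cat > m.py <<'E'
from h import *
W={n:cloud(n,np.load(n+'0.npy')) for n in('top','side')}
def near(W,c,rad,z0,z1):
    m=(np.hypot(W[...,0]-c[0],W[...,1]-c[1])<rad)&(W[...,2]>z0)&(W[...,2]<z1); return W[m]
for nm,(u,v) in dict(sA=(278,223),sB=(283,257),sC=(245,262),tA=(362,217),tB=(328,261),yA=(281,296),yB=(365,297),sh=(373,258)).items():
    w=W['top'][v,u]; out=[]
    for n in W:
        q=near(W[n],w,35,w[2]-6,w[2]+6); out+=[len(q),q.mean(0).round(1).tolist() if len(q) else None, ((q.max(0)+q.min(0))/2).round(1).tolist()]
    print(nm,w.round(),out)
ims={n:cv2.imread(f'pics/{n}0.png') for n in W}
def rect(q):
    return cv2.minAreaRect(q[:,:2].astype(np.float32))
# bin rim, scoop, dipper, lunch, carousel
for n in W:
    w=W[n]; 
    q=near(w,W['top'][143,295],170,130,150); print(n,'bin rim',rect(q), len(q))
    hsv=cv2.cvtColor(ims[n],cv2.COLOR_BGR2HSV); o=(hsv[...,0]<16)&(hsv[...,1]>180)&(hsv[...,2]>90)
    q=w[o]; q=q[(np.hypot(*(q[:,:2]-W['top'][203,240][:2]).T)<120)]
    for a,b in((35,50),(118,160),(160,180)):
        k=q[(q[:,2]>a)&(q[:,2]<b)]
        if len(k)>2: print('scoop',a,b,rect(k),k.mean(0).round(1),len(k))
    for a,b in((40,60),(118,160),(160,180)):
        k=near(w,W['top'][190,388],80,a,b); 
        if len(k)>2: print('dip',a,b,rect(k),k.mean(0).round(1),len(k))
    nv=(hsv[...,0]>105)&(hsv[...,0]<130)&(hsv[...,1]>120)&(hsv[...,2]>30)
    k=w[nv]; k=k[np.hypot(*(k[:,:2]-W['top'][243,160][:2]).T)<220]
    print('lunch rim',rect(k[(k[:,2]>84)&(k[:,2]<94)]),'floor',rect(k[(k[:,2]>3)&(k[:,2]<14)]),'zmax',k[:,2].max())
    k=near(w,W['top'][262,460],180,130,150); print('knob',k.mean(0) if len(k) else 0,len(k))
    k=near(w,W['top'][262,460],180,38,48); print('car rim',cv2.minEnclosingCircle(k[:,:2].astype(np.float32)))
    k=near(w,W['top'][262,460],125,61,70); 
    c=np.array([k[:,0].mean(),k[:,1].mean()]); 
    print('div',len(k),rect(k))
    print('mug',near(w,W['top'][137,202],90,80,95).mean(0),'tin',near(w,W['top'][130,402],60,100,120).mean(0))
E
python3 m.py
```

```text
sA [524.  71.  64.] [173, [529.1, 75.2, 62.5], [529.2, 75.1, 63.3], 230, [528.2, 76.8, 60.6], [528.0, 77.1, 61.7]]
sB [440.  57.  60.] [170, [442.7, 60.2, 61.4], [443.4, 61.2, 60.3], 288, [441.0, 62.9, 60.2], [441.5, 62.5, 59.2]]
sC [426. 151.  61.] [185, [426.5, 157.4, 61.5], [427.2, 157.7, 60.9], 316, [425.3, 159.0, 60.5], [426.6, 158.5, 60.3]]
tA [ 538. -135.   96.] [182, [544.3, -138.0, 94.1], [544.4, -138.2, 95.3], 174, [543.1, -136.9, 92.6], [543.4, -136.9, 94.0]]
tB [430. -54.  95.] [186, [431.1, -51.6, 94.2], [431.3, -52.7, 94.3], 242, [430.0, -50.2, 92.5], [430.4, -50.8, 93.2]]
yA [344.  58.  96.] [187, [344.3, 62.8, 94.3], [344.2, 62.0, 95.7], 280, [343.5, 64.5, 93.1], [342.9, 63.5, 93.8]]
yB [ 345. -144.   96.] [190, [345.1, -146.5, 94.4], [345.7, -146.5, 96.0], 205, [343.9, -145.1, 92.8], [343.6, -146.4, 93.5]]
sh [ 440. -165.   74.] [96, [441.0, -169.0, 71.4], [440.9, -169.9, 72.4], 69, [438.7, -166.9, 69.6], [438.1, -168.1, 70.5]]
top bin rim ((720.0906982421875, 32.093231201171875), (240.46575927734375, 121.8228530883789), 87.90707397460938) 694
scoop 35 50 ((578.53308
[... 2198 characters left out ...]
0 180 ((620.1649169921875, -200.63417053222656), (21.675106048583984, 14.874201774597168), 58.08766555786133) [ 619.2 -199.6  166.3] 65
lunch rim ((466.3632507324219, 363.66064453125), (165.1580352783203, 219.22952270507812), 12.717040061950684) floor ((488.65899658203125, 352.6204528808594), (203.075439453125, 251.44520568847656), 12.404233932495117) zmax 249.7200498137687
knob [ 430.11639408 -407.7282338   134.46843944] 133
car rim ((433.356689453125, -384.7445373535156), 122.45255279541016)
div 453 ((433.242431640625, -383.5467529296875), (166.65264892578125, 166.65621948242188), 87.0702133178711)
mug [756.29043569 277.4205518   86.95231579] tin [ 755.67595044 -230.58984226  107.55009296]
```

```bash
cat >> h.py <<'E'
from scipy.spatial.transform import Rotation as R
def go(*poses):
    "print the jog entry (tool frame) from the present pose to each world pose (x,y,z,yaw), tool down"
    T=tcp(); print('t',round(r.sense()['time'],1),'at',T[:3,3].round(1),'gap',round(r.sense()['finger_gap'],1))
    for x,y,z,w in poses:
        d=T[:3,:3].T@(np.array([x,y,z])-T[:3,3])
        v=R.from_matrix(T[:3,:3].T@R.from_euler('xyz',[180,0,w],degrees=True).as_matrix()).as_rotvec()
        print([d.round(0).tolist(),v.round(2).tolist()],'rows',int(np.ceil(max(np.linalg.norm(d)/50,np.degrees(np.linalg.norm(v))/8.59))))
E
python3 -c "
from h import *
go((400,-390,240,40),(620,-201,230,62),(620,-201,128,62))"
```

```text
t 0.1 at [ 175.4 -573.2  208.3] gap 85.4
[[268.0, -110.0, -31.0], [-0.0, -0.0, -0.4]] rows 6
[[534.0, -226.0, -21.0], [-0.0, -0.0, -0.79]] rows 12
[[534.0, -226.0, 81.0], [-0.0, -0.0, -0.79]] rows 12
```

Request:
jog_arm(
  rows=[
    [[534,-226,-21],[0,0,-0.79]],
    [[534,-226,-21],[0,0,-0.79]],
    [[534,-226,-21],[0,0,-0.79]],
    [[534,-226,-21],[0,0,-0.79]],
    [[534,-226,-21],[0,0,-0.79]],
    [[534,-226,-21],[0,0,-0.79]],
    [[534,-226,-21],[0,0,-0.79]],
    [[534,-226,-21],[0,0,-0.79]],
    [[534,-226,-21],[0,0,-0.79]],
    [[534,-226,-21],[0,0,-0.79]],
  ],
  grip=50,
)

```text
time: 1.1
tool_pos: [559.7, -251.2, 227.0]
tcp_rot: [-180.0, 0.0, 62.3]
ft_force: [0.3, -0.2, 0.3]
finger_gap: 50.3
grip_force: 0.0
```

```bash
python3 -c "
from h import *
go((620,-201,230,62),(620,-201,128,62))
print(r.sense()['tool_pos'])"
```

```text
t 1.1 at [ 559.7 -251.2  227. ] gap 50.3
[[72.0, 30.0, -3.0], [-0.0, 0.0, 0.0]] rows 2
[[73.0, 30.0, 99.0], [-0.0, 0.0, 0.0]] rows 3
[ 559.69759718 -251.19671193  227.01791586]
```

Request:
jog_arm(
  rows=[
    [[40,17,-3],[0,0,0]],
    [[72,30,-3],[0,0,0]],
    [[72,30,0],[0,0,0]],
    [[72,30,40],[0,0,0]],
    [[72,30,75],[0,0,0]],
    [[72,30,95],[0,0,0]],
    [[72,30,99],[0,0,0]],
    [[72,30,99],[0,0,0]],
  ],
)

```text
time: 1.9
tool_pos: [617.7, -203.4, 127.6]
tcp_rot: [-179.9, 0.0, 62.2]
ft_force: [0.3, -0.4, 0.3]
finger_gap: 49.9
grip_force: 0.0
```

Request:
jog_arm(
  rows=[
    [[0,0,0],[0,0,0]],
    [[0,0,0],[0,0,0]],
    [[0,0,0],[0,0,0]],
    [[0,0,0],[0,0,0]],
    [[0,0,0],[0,0,0]],
    [[0,0,-10],[0,0,0]],
    [[0,0,-40],[0,0,0]],
    [[0,0,-75],[0,0,0]],
    [[0,0,-100],[0,0,0]],
    [[0,0,-100],[0,0,0]],
  ],
  grip=5,
  force=50,
)

```text
time: 2.9
tool_pos: [620.9, -203.9, 234.4]
tcp_rot: [179.5, -0.1, 62.3]
ft_force: [0.5, -0.5, 0.3]
finger_gap: 10.9
grip_force: 50.6
```

```bash
python3 - <<'E'
from h import *
# hook point at 10.5mm beyond grip centre along object x, in world
b=np.array([719.6,32.1]); a=np.radians(-2.4); Rb=np.array([[np.cos(a),-np.sin(a)],[np.sin(a),np.cos(a)]])
for y in(-60,60):
    h=b+Rb@[-58,y]; g=h-Rb@[10.5,0]; print('grip target',g.round(1))
g=b+Rb@[-58,-60]-Rb@[10.5,0]
go((*g,228,87.6),(*g,128+38,87.6))
E
```

```text
grip target [648.6 -25. ]
grip target [653.7  94.9]
t 2.9 at [ 620.9 -203.9  234.4] gap 10.9
[[171.0, -59.0, 6.0], [0.01, 0.0, -0.44]] rows 4
[[171.0, -59.0, 68.0], [0.01, 0.0, -0.44]] rows 4
```

```bash
python3 - <<'E'
from h import *
im,d,W=toworld('side'); cv2.imwrite('pics/s1.png',im[60:360,180:480])
s=r.sense(); print(s['tool_pos'],s['ft_force'],s['finger_gap'],s['grip_force'])
im,d,W=toworld('top'); 
E
```

```text
[ 619.93322617 -203.54318621  231.34047208] [ 0.11478335 -0.59338029 -1.65494305] 10.668563066901617 50.54058015346527
```

View pics/s1.png

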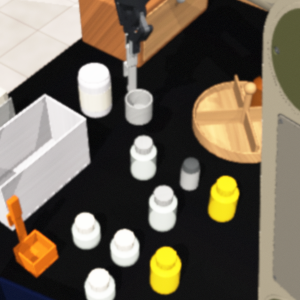

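The side crop shows the dipper lifted clear of the counter, held at (130,60) with its cup at (140,105).

Request:
jog_arm(
  rows=[
    [[40,-14,0],[0,0,-0.12]],
    [[85,-30,0],[0,0,-0.24]],
    [[130,-45,0],[0,0,-0.36]],
    [[160,-56,0],[0,0,-0.44]],
    [[170,-59,0],[0,0,-0.44]],
    [[170,-59,0],[0,0,-0.44]],
    [[170,-59,0],[0,0,-0.44]],
    [[170,-59,0],[0,0,-0.44]],
  ],
)

```text
time: 3.8
tool_pos: [645.1, -26.8, 227.7]
tcp_rot: [-179.9, 0.0, 87.3]
ft_force: [-0.4, -0.5, -0.8]
finger_gap: 10.3
grip_force: 50.5
```

```bash
python3 - <<'E'
from h import *
im,d,W=toworld('top'); im2,d2,W2=toworld('side'); im3,d3,W3=wrist()
cv2.imwrite('pics/c2.png',np.hstack([im2[100:300,120:340],im[60:260,230:450]]))
g=(648.6,-28)
go((*g,228,87.6),(*g,166,87.6))
for w in(W,W2,W3):
    for z0,z1 in((90,150),):
        m=(abs(w[...,0]-610)<48)&(abs(w[...,1]+26)<60)&(w[...,2]>115)&(w[...,2]<158); k=w[m]; print(len(k), k.mean(0) if len(k) else 0, (k.min(0),k.max(0)) if len(k) else 0)
E
```

```text
t 4.0 at [645.4 -26.7 228.3] gap 10.6
[[-1.0, 3.0, 0.0], [-0.0, 0.0, -0.0]] rows 1
[[-1.0, 3.0, 62.0], [-0.0, 0.0, -0.0]] rows 2
202 [618.52013672 -31.91741724 136.97495222] (array([584.28543146, -79.87965095, 115.51789086]), array([657.98318436,   3.3762308 , 151.56615103]))
838 [621.55540639 -27.15269528 133.27073291] (array([582.43766587, -84.63849165, 115.00212942]), array([657.98812387,  31.71047238, 157.72636525]))
3175 [614.25338389 -25.695145   136.89423412] (array([584.73369479, -51.92105083, 115.01091226]), array([657.99306295,   7.68574988, 156.85247357]))
```

View pics/c2.png

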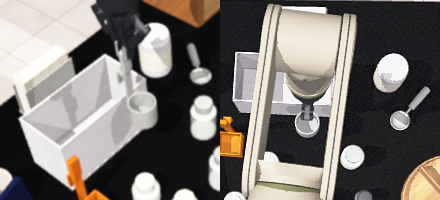

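The crops show the dipper upright in the gripper, its cup just in front of the bin's front wall at (140,108) in the left crop.

Request:
jog_arm(
  rows=[
    [[-1,3,0],[0,0,0]],
    [[-1,3,20],[0,0,0]],
    [[-1,3,40],[0,0,0]],
    [[-1,3,52],[0,0,0]],
    [[-1,3,60],[0,0,0]],
    [[-1,3,63],[0,0,0]],
    [[-1,3,64],[0,0,0]],
    [[-1,3,64],[0,0,0]],
  ],
)

```text
time: 4.75
tool_pos: [649.2, -26.6, 166.0]
tcp_rot: [179.9, 0.0, 87.5]
ft_force: [-1.8, 0.4, 5.7]
finger_gap: 10.6
grip_force: 51.3
```

```bash
python3 - <<'E'
from h import *
print(r.sense()['ft_force'],r.sense()['tool_pos'])
im2,d2=r.snapshot('side'); im3,d3=r.snapshot('wrist')
cv2.imwrite('pics/c3.png',np.hstack([cv2.resize(im2[120:270,200:350],(400,400)),cv2.resize(im3,(400,400))]))
E
```

```text
[-1.77485254  0.40723091  5.72028256] [649.15803218 -26.61398658 166.04043416]
```

View pics/c3.png

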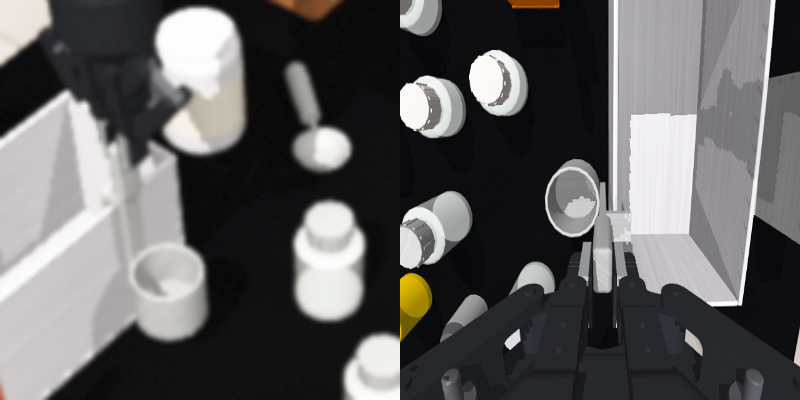

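The wrist view shows the hook straddling the front wall at (610,220), the handle outside and the tongue inside. Contact is light, so I'll release.

Request:
jog_arm(
  rows=[
    [[0,0,0],[0,0,0]],
    [[0,0,0],[0,0,0]],
    [[0,0,0],[0,0,0]],
    [[0,0,-10],[0,0,0]],
    [[0,0,-45],[0,0,0]],
    [[0,0,-80],[0,0,0]],
    [[0,0,-80],[0,0,0]],
  ],
  grip=40,
)

```text
time: 5.55
tool_pos: [651.5, -26.7, 252.4]
tcp_rot: [179.4, 0.0, 87.5]
ft_force: [0.7, -1.1, 0.1]
finger_gap: 40.3
grip_force: 0.0
```

```bash
python3 - <<'E'
from h import *
im2,d2,W2=toworld('side'); im3,d3,W3=wrist()
# scoop grip from wrist/side now
for im,w in((im2,W2),(im3,W3)):
    hsv=cv2.cvtColor(im,cv2.COLOR_BGR2HSV); o=(hsv[...,0]<16)&(hsv[...,1]>180)&(hsv[...,2]>90)
    q=w[o]; q=q[np.hypot(q[:,0]-590,q[:,1]-174)<90]; k=q[q[:,2]>160]
    if len(k)>3: print(len(k),cv2.minAreaRect(k[:,:2].astype(np.float32)))
    m=(abs(w[...,0]-645)<25)&(abs(w[...,1]+26)<30)&(w[...,2]>185)&(w[...,2]<215); k=w[m]
    if len(k)>3: print('dipper',k.mean(0),np.percentile(k[:,2],95),cv2.minAreaRect(k[:,:2].astype(np.float32)))
go((606.5,172.5,240,86.5),(606.5,172.5,128,86.5))
E
```

```text
41 ((606.0269775390625, 173.30999755859375), (19.34945297241211, 11.692779541015625), 83.72709655761719)
dipper [643.30417408 -22.00275938 197.60938269] 205.80904759316164 ((644.5264892578125, -23.14718246459961), (12.216073036193848, 23.347002029418945), 2.667043685913086)
dipper [645.07811824 -21.92764494 202.05640346] 205.0219818085128 ((644.8212890625, -23.84256935119629), (22.098459243774414, 12.224634170532227), 87.01509094238281)
t 5.7 at [649.5 -26.5 246.8] gap 39.7
[[197.0, -52.0, 7.0], [0.0, 0.0, 0.02]] rows 5
[[197.0, -52.0, 119.0], [0.0, 0.0, 0.02]] rows 5
```

Request:
jog_arm(
  rows=[
    [[49,-13,0],[0,0,0]],
    [[98,-26,0],[0,0,0]],
    [[146,-39,0],[0,0,0]],
    [[197,-52,0],[0,0,0.02]],
    [[197,-52,10],[0,0,0.02]],
    [[197,-52,50],[0,0,0.02]],
    [[197,-52,90],[0,0,0.02]],
    [[197,-52,112],[0,0,0.02]],
    [[197,-52,119],[0,0,0.02]],
    [[197,-52,119],[0,0,0.02]],
  ],
)

```text
time: 6.65
tool_pos: [603.9, 172.0, 123.4]
tcp_rot: [-179.8, 0.1, 86.3]
ft_force: [-0.1, -0.4, 1.2]
finger_gap: 39.7
grip_force: 0.0
```

Request:
jog_arm(
  rows=[
    [[0,0,0],[0,0,0]],
    [[0,0,0],[0,0,0]],
    [[0,0,0],[0,0,0]],
    [[0,0,0],[0,0,0]],
    [[0,0,0],[0,0,0]],
    [[0,0,-10],[0,0,0]],
    [[0,0,-40],[0,0,0]],
    [[0,0,-75],[0,0,0]],
    [[0,0,-100],[0,0,0]],
    [[0,0,-100],[0,0,0]],
  ],
  grip=5,
)

```text
time: 7.65
tool_pos: [607.3, 173.3, 231.1]
tcp_rot: [179.6, -0.1, 86.3]
ft_force: [0.4, 2.2, -1.5]
finger_gap: 11.0
grip_force: 50.5
```

```bash
python3 - <<'E'
from h import *
im,d=r.snapshot('side'); print(r.sense()['ft_force'])
go((654,95,228,87.6),(654,95,164,87.6))
E
```

```text
[ 0.55951649 -0.06489614 -1.63929035]
t 7.7 at [606.3 173.  228.1] gap 10.7
[[-75.0, 53.0, 0.0], [0.0, -0.0, -0.02]] rows 2
[[-75.0, 52.0, 64.0], [0.0, -0.0, -0.02]] rows 3
```

Request:
jog_arm(
  rows=[
    [[-38,26,0],[0,0,-0.01]],
    [[-75,52,0],[0,0,-0.02]],
    [[-75,52,0],[0,0,-0.02]],
    [[-75,52,20],[0,0,-0.02]],
    [[-75,52,40],[0,0,-0.02]],
    [[-75,52,52],[0,0,-0.02]],
    [[-75,52,60],[0,0,-0.02]],
    [[-75,52,63],[0,0,-0.02]],
    [[-75,52,64],[0,0,-0.02]],
    [[-75,52,64],[0,0,-0.02]],
  ],
)

```text
time: 8.7
tool_pos: [652.3, 94.9, 163.1]
tcp_rot: [180.0, -0.0, 87.5]
ft_force: [-4.4, -0.5, 7.4]
finger_gap: 10.9
grip_force: 51.7
```

```bash
python3 - <<'E'
from h import *
im3,d3,W=wrist(); print(r.sense()['ft_force'],r.sense()['tool_pos']); cv2.imwrite('pics/c4.png',im3)
E
```

```text
[-4.42943701  0.21388417  7.74766505] [652.24628682  94.89559817 163.07815376]
```

View pics/c4.png

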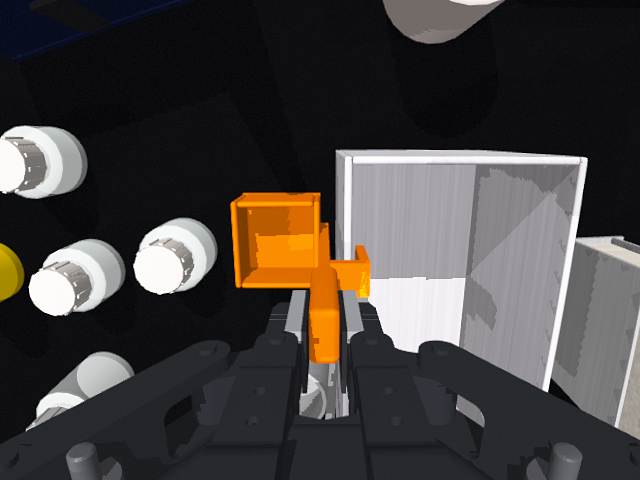

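The scoop's hook (350,270) is over the front wall, so I'll release it and then re-measure the pots.

Request:
jog_arm(
  rows=[
    [[0,0,0],[0,0,0]],
    [[0,0,0],[0,0,0]],
    [[0,0,0],[0,0,0]],
    [[0,0,-10],[0,0,0]],
    [[0,0,-45],[0,0,0]],
    [[0,0,-85],[0,0,0]],
    [[0,50,-85],[0,0,0]],
    [[0,50,-85],[0,0,0]],
  ],
  grip=40,
)

```text
time: 9.55
tool_pos: [706.0, 91.6, 244.2]
tcp_rot: [-180.0, 0.0, 87.4]
ft_force: [-1.2, 0.5, -2.6]
finger_gap: 39.8
grip_force: 0.0
```

```bash
cat > pots.py <<'E'
from h import *
P0=dict(sA=(529,76,62),sB=(442,62,62),sC=(426.5,158,62),tA=(544,-138,94),tB=(431,-51.5,94))
def pots():
    out={}
    for n in('top','side'):
        im,d,w=toworld(n)
        for k,(x,y,z) in P0.items():
            m=(np.hypot(w[...,0]-x,w[...,1]-y)<45)&(abs(w[...,2]-z)<5); q=w[m]
            if len(q)>30: out.setdefault(k,[]).append((len(q),*((q.max(0)+q.min(0))/2).round(1)[:2].tolist()))
        m=(abs(w[...,0]-648)<25)&(abs(w[...,1]-34)<90)&(w[...,2]>198)&(w[...,2]<212); q=w[m]
        for s in(q[q[:,1]<34],q[q[:,1]>34]): print('hung',n,len(s),s.mean(0).round(1) if len(s) else 0)
    print(out)
E
python3 - <<'E'
from pots import *
pots()
go((426.5,158,180,110),(426.5,158,36,110))
E
```

```text
hung top 53 [645.1 -24.4 204.8]
hung top 49 [647.1  93.6 204.4]
hung side 63 [643.9 -23.1 202.7]
hung side 72 [646.1  94.8 202.5]
{'tA': [(182, 544.6, -137.9), (193, 542.6, -137.4)], 'tB': [(180, 431.3, -52.8), (237, 430.5, -51.6)], 'sA': [(251, 527.7, 76.8)], 'sB': [(256, 441.6, 61.8)], 'sC': [(299, 426.1, 157.9)]}
t 9.7 at [702.5  92.2 244.8] gap 40.0
[[54.0, -278.0, 65.0], [-0.0, -0.0, -0.39]] rows 6
[[54.0, -278.0, 209.0], [-0.0, -0.0, -0.39]] rows 8
```

Request:
jog_arm(
  rows=[
    [[10,-48,0],[0,0,-0.1]],
    [[20,-96,0],[0,0,-0.2]],
    [[30,-144,10],[0,0,-0.3]],
    [[40,-190,25],[0,0,-0.39]],
    [[48,-235,45],[0,0,-0.39]],
    [[54,-278,65],[0,0,-0.39]],
    [[54,-278,90],[0,0,-0.39]],
    [[54,-278,120],[0,0,-0.39]],
    [[54,-278,140],[0,0,-0.39]],
    [[54,-278,140],[0,0,-0.39]],
  ],
  grip=62,
)

```text
time: 10.65
tool_pos: [423.9, 158.0, 104.2]
tcp_rot: [-179.8, -0.0, 109.9]
ft_force: [0.2, -0.2, -0.5]
finger_gap: 61.8
grip_force: 0.0
```

```bash
python3 - <<'E'
from h import *
im,d,W=wrist()
go((426.5,158,36,110))
m=(np.hypot(W[...,0]-426,W[...,1]-158)<45)&(abs(W[...,2]-61)<5); q=W[m]; print(len(q),(q.max(0)+q.min(0))/2,q.max(0)-q.min(0))
E
```

```text
t 10.7 at [425.3 158.3 106.1] gap 61.9
[[-1.0, 1.0, 70.0], [-0.0, -0.0, -0.0]] rows 2
3453 [425.33618962 158.11421641  59.56856881] [39.40643691 39.77133257  7.07072427]
```

Request:
jog_arm(
  rows=[
    [[0,0,30],[0,0,0]],
    [[0,0,55],[0,0,0]],
    [[0,0,67],[0,0,0]],
    [[0,0,70],[0,0,0]],
    [[0,0,70],[0,0,0]],
    [[0,0,70],[0,0,0]],
  ],
)

```text
time: 11.3
tool_pos: [428.1, 158.8, 38.1]
tcp_rot: [179.9, 0.0, 109.8]
ft_force: [-0.6, 0.4, -0.2]
finger_gap: 61.8
grip_force: 0.0
```

Request:
jog_arm(
  rows=[
    [[0,0,0],[0,0,0]],
    [[0,0,0],[0,0,0]],
    [[0,0,0],[0,0,0]],
    [[0,0,0],[0,0,0]],
    [[0,0,-10],[0,0,0]],
    [[0,0,-40],[0,0,0]],
    [[0,0,-80],[0,0,0]],
    [[0,0,-120],[0,0,0]],
    [[0,0,-130],[0,0,0]],
    [[0,0,-130],[0,0,0]],
  ],
  grip=25,
  force=40,
)

```text
time: 12.3
tool_pos: [428.7, 159.0, 169.2]
tcp_rot: [179.7, 0.0, 109.8]
ft_force: [-0.1, -0.4, -0.2]
finger_gap: 24.8
grip_force: 0.0
```

```bash
python3 - <<'E'
from h import *
im,d=r.snapshot('wrist'); print(r.sense()['ft_force'])
go((446.5,426.7,165,102.8),(446.5,426.7,45,102.8))
E
```

```text
[-0.22397496  0.28278894  0.45818175]
t 12.3 at [427.4 158.6 166.9] gap 25.1
[[246.0, 109.0, 2.0], [0.0, 0.0, 0.12]] rows 6
[[246.0, 109.0, 122.0], [0.0, 0.0, 0.12]] rows 6
```

```bash
python3 - <<'E'
from pots import *
pots()
im,d,W=wrist(); im2=r.snapshot('side')[0]
cv2.imwrite('pics/c5.png',np.hstack([cv2.resize(im,(400,300)),cv2.resize(im2[200:400,180:450],(400,300))]))
E
```

```text
hung top 53 [645.1 -24.  204.3]
hung top 49 [647.   93.7 204.1]
hung side 0 0
hung side 73 [646.2  95.1 202.5]
{'sA': [(178, 529.3, 75.1), (47, 519.1, 73.1)], 'sB': [(176, 443.3, 61.1), (247, 440.0, 60.6)], 'sC': [(44, 428.5, 145.5), (290, 425.9, 158.1)], 'tA': [(178, 544.5, -138.2)], 'tB': [(185, 431.3, -51.5), (241, 430.5, -50.9)]}
```

View pics/c5.png

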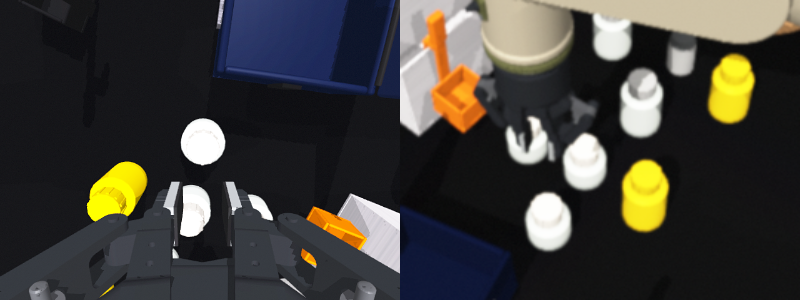

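The wrist view shows the pot standing untouched at (203,142) in the left half. The pads closed above the cap because they stand back when open, so I'll go about 8 mm deeper.

Request:
jog_arm(
  rows=[
    [[0,1,40],[0,0,0]],
    [[0,1,80],[0,0,0]],
    [[0,1,115],[0,0,0]],
    [[0,1,130],[0,0,0]],
    [[0,1,136],[0,0,0]],
    [[0,1,136],[0,0,0]],
    [[0,1,136],[0,0,0]],
  ],
  grip=62,
)

```text
time: 13.25
tool_pos: [428.4, 159.0, 31.1]
tcp_rot: [180.0, 0.0, 109.8]
ft_force: [-0.4, 0.4, 0.5]
finger_gap: 62.1
grip_force: 0.0
```

Request:
jog_arm(
  rows=[
    [[0,0,0],[0,0,0]],
    [[0,0,0],[0,0,0]],
    [[0,0,0],[0,0,0]],
    [[0,0,0],[0,0,0]],
  ],
  grip=25,
)

```text
time: 13.65
tool_pos: [428.9, 159.1, 31.9]
tcp_rot: [179.9, 0.0, 109.8]
ft_force: [-1.5, -0.4, 5.5]
finger_gap: 35.7
grip_force: 39.3
```

Request:
jog_arm(
  rows=[
    [[0,0,-30],[0,0,0]],
    [[0,0,-75],[0,0,0]],
    [[0,0,-115],[0,0,0]],
    [[45,20,-120],[0,0,0]],
    [[90,40,-120],[0,0,0.1]],
    [[135,60,-120],[0,0,0.12]],
    [[180,80,-120],[0,0,0.12]],
    [[225,99,-120],[0,0,0.12]],
    [[246,109,-120],[0,0,0.12]],
    [[246,109,-120],[0,0,0.12]],
  ],
)

```text
time: 14.65
tool_pos: [446.3, 430.5, 150.5]
tcp_rot: [180.0, -0.1, 103.1]
ft_force: [-0.1, -0.3, -1.0]
finger_gap: 36.0
grip_force: 40.5
```

```bash
python3 - <<'E'
from h import *
im,d,W=toworld('side'); print(r.sense()['ft_force'],r.sense()['grip_force'])
go((446.5,426.7,40,102.8))
E
```

```text
[ 0.64646626 -0.87243401 -1.23475031] 40.46529829502106
t 14.7 at [446.5 428.6 150.4] gap 35.7
[[-2.0, -0.0, 110.0], [-0.0, 0.0, 0.0]] rows 3
```

Request:
jog_arm(
  rows=[
    [[-2,0,40],[0,0,0]],
    [[-2,0,75],[0,0,0]],
    [[-2,0,98],[0,0,0]],
    [[-2,0,107],[0,0,0]],
    [[-2,0,110],[0,0,0]],
    [[-2,0,110],[0,0,0]],
    [[-2,0,110],[0,0,0]],
  ],
)

```text
time: 15.4
tool_pos: [448.4, 425.6, 42.0]
tcp_rot: [179.9, -0.1, 102.9]
ft_force: [0.3, 0.1, -0.2]
finger_gap: 35.8
grip_force: 40.5
```

Request:
jog_arm(
  rows=[
    [[0,0,0],[0,0,0]],
    [[0,0,0],[0,0,0]],
    [[0,0,0],[0,0,0]],
    [[0,0,-20],[0,0,0]],
    [[0,0,-60],[0,0,0]],
    [[0,0,-110],[0,0,0]],
    [[0,0,-120],[0,0,0]],
    [[0,0,-120],[0,0,0]],
  ],
  grip=56,
)

```text
time: 16.2
tool_pos: [449.2, 426.8, 164.3]
tcp_rot: [179.6, -0.2, 103.0]
ft_force: [0.2, -0.0, 0.3]
finger_gap: 56.1
grip_force: 0.0
```

```bash
cat >> pots.py <<'E'
def inlunch():
    im,d,w=toworld('top'); a=np.radians(12.8); q=w[...,:2]-[466,363.4]
    lx=q@[np.cos(a),np.sin(a)]; ly=q@[-np.sin(a),np.cos(a)]; hsv=cv2.cvtColor(im,cv2.COLOR_BGR2HSV)
    m=((abs(lx)<70)&(abs(ly)<100)&(w[...,2]>15)&(w[...,2]<85)&(hsv[...,1]<90)).astype(np.uint8)
    n,l,st,c=cv2.connectedComponentsWithStats(m)
    for i in range(1,n):
        if st[i,4]>40: k=(l==i)&(w[...,2]>62); print('in cube n',st[i,4],'local',np.round([lx[k].mean(),ly[k].mean(),w[...,2][k].mean()],1))
E
python3 - <<'E'
from pots import *
inlunch(); pots()
go((528.5,76,160,99),(528.5,76,30,99))
E
```

```text
in cube n 429 local [-6.  62.3 69.2]
hung top 54 [645.  -24.1 204.5]
hung top 48 [647.2  93.5 204.2]
hung side 0 0
hung side 0 0
{'sA': [(175, 529.2, 75.2)], 'sB': [(176, 443.3, 61.1)], 'tA': [(181, 544.6, -137.0)], 'tB': [(181, 431.3, -51.6)]}
t 16.4 at [446.5 424.6 158.2] gap 55.9
[[-358.0, 2.0, -1.0], [-0.0, 0.0, 0.07]] rows 8
[[-358.0, 2.0, 129.0], [-0.0, 0.0, 0.07]] rows 8
```

Request:
jog_arm(
  rows=[
    [[-45,0,0],[0,0,0.07]],
    [[-95,0,0],[0,0,0.07]],
    [[-145,1,0],[0,0,0.07]],
    [[-194,1,0],[0,0,0.07]],
    [[-243,1,0],[0,0,0.07]],
    [[-292,2,0],[0,0,0.07]],
    [[-338,2,0],[0,0,0.07]],
    [[-358,2,5],[0,0,0.07]],
    [[-358,2,45],[0,0,0.07]],
    [[-358,2,60],[0,0,0.07]],
  ],
  grip=60,
)

```text
time: 17.35
tool_pos: [526.0, 75.7, 94.8]
tcp_rot: [-179.5, -0.1, 98.8]
ft_force: [-1.5, -0.0, -0.8]
finger_gap: 60.1
grip_force: 0.0
```

Request:
jog_arm(
  rows=[
    [[0,0,20],[0,0,0]],
    [[0,0,45],[0,0,0]],
    [[0,0,62],[0,0,0]],
    [[0,0,67],[0,0,0]],
    [[0,0,67],[0,0,0]],
    [[0,0,67],[0,0,0]],
  ],
)

```text
time: 17.95
tool_pos: [529.7, 77.2, 33.9]
tcp_rot: [180.0, 0.0, 99.0]
ft_force: [0.5, 1.2, -0.7]
finger_gap: 59.9
grip_force: 0.0
```

Request:
jog_arm(
  rows=[
    [[0,0,0],[0,0,0]],
    [[0,0,0],[0,0,0]],
    [[0,0,0],[0,0,0]],
    [[0,0,0],[0,0,0]],
  ],
  grip=25,
)

```text
time: 18.35
tool_pos: [530.4, 76.9, 34.9]
tcp_rot: [179.9, 0.0, 98.9]
ft_force: [-2.1, -0.1, 5.1]
finger_gap: 35.4
grip_force: 39.3
```

```bash
python3 - <<'E'
from h import *
go((461,361,155,102.8),(461,361,40,102.8))
E
```

```text
t 18.4 at [530.4  76.9  34.9] gap 35.4
[[291.0, -24.0, -120.0], [0.0, 0.0, -0.07]] rows 7
[[291.0, -24.0, -5.0], [0.0, 0.0, -0.07]] rows 6
```

Request:
jog_arm(
  rows=[
    [[0,0,-30],[0,0,0]],
    [[0,0,-75],[0,0,0]],
    [[0,0,-115],[0,0,0]],
    [[45,-4,-120],[0,0,0]],
    [[93,-8,-120],[0,0,-0.07]],
    [[142,-12,-120],[0,0,-0.07]],
    [[191,-16,-120],[0,0,-0.07]],
    [[240,-20,-120],[0,0,-0.07]],
    [[280,-24,-120],[0,0,-0.07]],
    [[291,-24,-120],[0,0,-0.07]],
  ],
)

```text
time: 19.35
tool_pos: [459.0, 364.4, 154.0]
tcp_rot: [180.0, -0.1, 103.2]
ft_force: [1.6, -0.3, -0.7]
finger_gap: 34.9
grip_force: 40.1
```

Request:
jog_arm(
  rows=[
    [[0,0,0],[0,0,0]],
    [[0,0,40],[0,0,0]],
    [[0,0,75],[0,0,0]],
    [[0,0,100],[0,0,0]],
    [[0,0,109],[0,0,0]],
    [[0,0,111],[0,0,0]],
    [[0,0,111],[0,0,0]],
    [[0,0,111],[0,0,0]],
  ],
)

```text
time: 20.15
tool_pos: [461.7, 360.2, 43.5]
tcp_rot: [179.9, -0.0, 102.9]
ft_force: [0.1, -0.5, -0.1]
finger_gap: 35.1
grip_force: 42.7
```

```bash
python3 - <<'E'
from h import *
print(r.sense()['ft_force'],r.sense()['grip_force']); go((461,361,40,102.8))
E
```

```text
[ 0.1114408  -0.49663479 -0.06289607] 42.710691690444946
t 20.1 at [461.7 360.2  43.5] gap 35.1
[[1.0, -1.0, 3.0], [0.0, -0.0, 0.0]] rows 1
```

Request:
jog_arm(
  rows=[
    [[0,0,0],[0,0,0]],
    [[0,0,0],[0,0,0]],
    [[0,0,0],[0,0,0]],
    [[0,0,-20],[0,0,0]],
    [[0,0,-60],[0,0,0]],
    [[0,0,-110],[0,0,0]],
    [[0,0,-120],[0,0,0]],
    [[0,0,-120],[0,0,0]],
  ],
  grip=56,
)

```text
time: 20.95
tool_pos: [462.5, 361.9, 166.1]
tcp_rot: [179.6, -0.1, 103.0]
ft_force: [0.4, 1.2, -0.4]
finger_gap: 55.9
grip_force: 0.0
```

```bash
python3 - <<'E'
from pots import *
inlunch(); pots()
go((442.5,61.5,160,98),(442.5,61.5,30,98))
E
```

```text
in cube n 518 local [-4.7 -4.3 69.6]
hung top 53 [645.  -24.2 204.8]
hung top 51 [647.   93.3 203.8]
hung side 0 0
hung side 19 [644.1 101.8 200.9]
{'sB': [(173, 443.3, 61.3), (252, 441.8, 61.6)], 'tA': [(173, 544.5, -138.1)], 'tB': [(178, 431.3, -51.6)]}
t 21.1 at [459.6 360.  160.3] gap 56.4
[[-287.0, -84.0, 1.0], [-0.0, 0.0, 0.09]] rows 6
[[-287.0, -83.0, 131.0], [-0.0, 0.0, 0.09]] rows 7
```

Request:
jog_arm(
  rows=[
    [[-45,-13,0],[0,0,0.05]],
    [[-93,-27,0],[0,0,0.09]],
    [[-140,-41,0],[0,0,0.09]],
    [[-188,-55,0],[0,0,0.09]],
    [[-235,-69,0],[0,0,0.09]],
    [[-275,-81,0],[0,0,0.09]],
    [[-287,-84,10],[0,0,0.09]],
    [[-287,-84,45],[0,0,0.09]],
    [[-287,-84,60],[0,0,0.09]],
    [[-287,-84,60],[0,0,0.09]],
  ],
  grip=60,
)

```text
time: 22.1
tool_pos: [439.4, 62.1, 97.6]
tcp_rot: [-179.5, -0.1, 97.8]
ft_force: [-0.9, -0.3, -0.1]
finger_gap: 60.1
grip_force: 0.0
```

Request:
jog_arm(
  rows=[
    [[0,0,20],[0,0,0]],
    [[0,0,45],[0,0,0]],
    [[0,0,62],[0,0,0]],
    [[0,0,69],[0,0,0]],
    [[0,0,69],[0,0,0]],
    [[0,0,69],[0,0,0]],
  ],
)

```text
time: 22.7
tool_pos: [443.7, 62.3, 34.2]
tcp_rot: [180.0, 0.0, 97.8]
ft_force: [0.8, -0.4, -0.0]
finger_gap: 60.0
grip_force: 0.0
```

Request:
jog_arm(
  rows=[
    [[0,0,0],[0,0,0]],
    [[0,0,0],[0,0,0]],
    [[0,0,0],[0,0,0]],
    [[0,0,0],[0,0,0]],
  ],
  grip=25,
)

```text
time: 23.1
tool_pos: [444.1, 62.1, 34.9]
tcp_rot: [179.9, 0.0, 97.8]
ft_force: [-3.2, 0.6, 6.7]
finger_gap: 35.2
grip_force: 39.2
```

```bash
python3 - <<'E'
from h import *
go((475.8,296,155,102.8),(475.8,296,40,102.8))
E
```

```text
t 23.1 at [444.1  62.1  34.9] gap 35.2
[[227.0, 63.0, -120.0], [0.0, 0.0, -0.09]] rows 6
[[227.0, 63.0, -5.0], [0.0, 0.0, -0.09]] rows 5
```

Request:
jog_arm(
  rows=[
    [[0,0,-30],[0,0,0]],
    [[0,0,-75],[0,0,0]],
    [[0,0,-115],[0,0,0]],
    [[45,12,-120],[0,0,0]],
    [[93,26,-120],[0,0,-0.09]],
    [[140,39,-120],[0,0,-0.09]],
    [[187,52,-120],[0,0,-0.09]],
    [[220,61,-120],[0,0,-0.09]],
    [[227,63,-120],[0,0,-0.09]],
    [[227,63,-120],[0,0,-0.09]],
  ],
)

```text
time: 24.1
tool_pos: [474.6, 296.5, 153.5]
tcp_rot: [-180.0, 0.0, 103.1]
ft_force: [-0.8, -0.7, -1.0]
finger_gap: 35.4
grip_force: 40.2
```

Request:
jog_arm(
  rows=[
    [[0,0,0],[0,0,0]],
    [[0,0,40],[0,0,0]],
    [[0,0,75],[0,0,0]],
    [[0,0,100],[0,0,0]],
    [[0,0,109],[0,0,0]],
    [[0,0,111],[0,0,0]],
    [[0,0,111],[0,0,0]],
    [[0,0,111],[0,0,0]],
  ],
)

```text
time: 24.9
tool_pos: [475.6, 295.1, 43.5]
tcp_rot: [179.9, -0.0, 102.9]
ft_force: [0.4, 0.1, -1.8]
finger_gap: 35.0
grip_force: 42.7
```

```bash
python3 - <<'E'
from h import *
print(r.sense()['ft_force'],r.sense()['grip_force']); go((475.8,296,40,102.8))
E
```

```text
[ 0.40897161  0.07136447 -1.7641356 ] 42.68488347530365
t 24.9 at [475.6 295.1  43.5] gap 35.0
[[1.0, 0.0, 3.0], [0.0, -0.0, 0.0]] rows 1
```

Request:
jog_arm(
  rows=[
    [[0,0,1.5],[0,0,0]],
    [[0,0,1.5],[0,0,0]],
  ],
)

```text
time: 25.1
tool_pos: [475.7, 295.6, 42.0]
tcp_rot: [179.9, -0.0, 102.9]
ft_force: [1.3, -1.0, 3.8]
finger_gap: 35.4
grip_force: 43.2
```

Request:
jog_arm(
  rows=[
    [[0,0,0],[0,0,0]],
    [[0,0,0],[0,0,0]],
    [[0,0,0],[0,0,0]],
    [[0,0,-20],[0,0,0]],
    [[0,0,-60],[0,0,0]],
    [[0,0,-110],[0,0,0]],
    [[0,0,-160],[0,0,0]],
    [[0,0,-210],[0,0,0]],
    [[0,0,-260],[0,0,0]],
    [[0,0,-275],[0,0,0]],
  ],
  grip=56,
)

```text
time: 26.1
tool_pos: [476.4, 296.5, 323.2]
tcp_rot: [179.5, -0.1, 103.0]
ft_force: [1.1, -0.3, 0.2]
finger_gap: 55.5
grip_force: 0.0
```

```bash
python3 - <<'E'
from pots import *
inlunch(); 
im,d,W=wrist(); cv2.imwrite('pics/c6.png',im)
a=np.radians(12.8)
L=lambda x,y:(466+np.cos(a)*x-np.sin(a)*y,363.4+np.sin(a)*x+np.cos(a)*y)
go((*L(180,0),315,102.8),(*L(180,0),198,102.8),(*L(10,0),198,102.8))
# lid top edge
im,d,w=toworld('top'); hsv=cv2.cvtColor(im,cv2.COLOR_BGR2HSV); m=(hsv[...,0]>105)&(hsv[...,0]<130)&(hsv[...,1]>120)&(w[...,2]>225)&(w[...,1]>200); q=w[m][:,:2]-[466,363.4]
print((q@[np.cos(a),np.sin(a)]).min(),(q@[np.cos(a),np.sin(a)]).max(),(q@[-np.sin(a),np.cos(a)]).min(),(q@[-np.sin(a),np.cos(a)]).max(),w[m][:,2].max())
m=(w[...,0]>600)&(w[...,0]<780)&(w[...,1]>310)&(w[...,1]<520)&(w[...,2]>100);k=w[m]; print('behind',len(k),k.min(0),k.max(0))
E
```

```text
in cube n 376 local [ -6.1 -70.7  69.6]
in cube n 394 local [-5.3 -7.4 69.1]
t 26.2 at [476.1 296.3 319.9] gap 55.8
[[67.0, 185.0, 6.0], [0.01, -0.0, 0.0]] rows 4
[[67.0, 184.0, 123.0], [0.01, -0.0, 0.0]] rows 5
[[67.0, 14.0, 122.0], [0.01, -0.0, 0.0]] rows 3
58.149834229960405 121.02990146113223 -110.443008680824 3.663869064264927 422.6576963574727
behind 746 [600.08769808 310.80223752 100.0689885 ] [779.99867674 519.84615927 245.44681323]
```

View pics/c6.png

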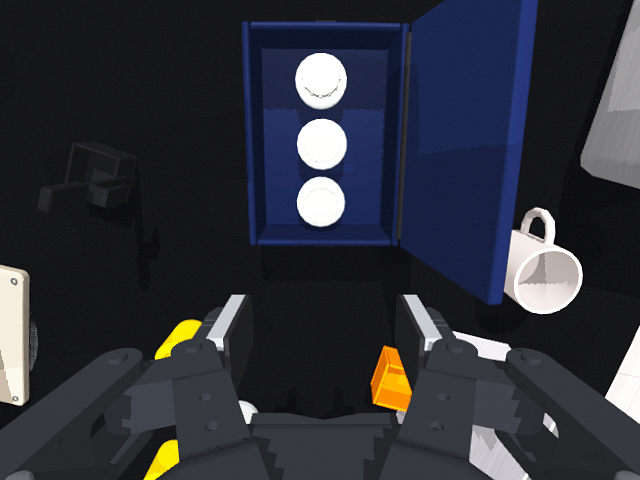

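The wrist view shows all three squat pots upright in the cube at (320,80), (322,145) and (320,203). The lid stands open at (470,150), clear of the mug. Next I'll shut the lid from behind.

Request:
jog_arm(
  rows=[
    [[15,45,0],[0,0,0]],
    [[30,90,0],[0,0,0]],
    [[45,135,0],[0,0,0]],
    [[60,180,0],[0,0,0]],
    [[67,210,0],[0,0,0]],
    [[67,210,5],[0,0,0]],
    [[67,210,40],[0,0,0]],
    [[67,210,80],[0,0,0]],
    [[67,210,112],[0,0,0]],
    [[67,210,116],[0,0,0]],
  ],
  grip=0,
)

```text
time: 27.25
tool_pos: [660.1, 405.7, 190.3]
tcp_rot: [-179.2, 0.2, 103.0]
ft_force: [0.1, -1.0, -1.1]
finger_gap: 0.1
grip_force: 0.0
```

Request:
jog_arm(
  rows=[
    [[0,-15,0],[0,0,0]],
    [[0,-30,0],[0,0,0]],
    [[0,-45,0],[0,0,0]],
    [[0,-62,0],[0,0,0]],
    [[0,-80,0],[0,0,0]],
    [[0,-100,0],[0,0,0]],
    [[0,-120,0],[0,0,0]],
    [[0,-140,0],[0,0,0]],
    [[0,-160,0],[0,0,0]],
    [[0,-180,0],[0,0,0]],
  ],
)

```text
time: 28.25
tool_pos: [488.0, 367.2, 201.1]
tcp_rot: [179.9, -0.0, 103.0]
ft_force: [0.1, 0.5, 0.7]
finger_gap: -0.2
grip_force: 0.0
```

```bash
cat > lid.py <<'E'
from h import *
for n in('top','side'):
    im,d,w=toworld(n); a=np.radians(12.8)
    hsv=cv2.cvtColor(im,cv2.COLOR_BGR2HSV); m=(hsv[...,0]>105)&(hsv[...,0]<130)&(hsv[...,1]>120)
    q=w[m]; o=q[:,:2]-[466,363.4]; lx=o@[np.cos(a),np.sin(a)]; ly=o@[-np.sin(a),np.cos(a)]
    k=(abs(lx)<140)&(abs(ly)<110)&(q[:,2]>80); print(n,k.sum(),'lx',np.percentile(lx[k],[1,50,99]).round(),'z',np.percentile(q[k,2],[1,25,50,75,99]).round())
E
python3 lid.py; python3 -c "
from h import *
print(r.sense()['ft_force'],r.sense()['tool_pos'])"
```

```text
top 1724 lx [-81.  31.  85.] z [ 85. 117. 165. 217. 235.]
side 4200 lx [-81.  -1.  78.] z [ 81.  89. 168. 224. 230.]
[-0.28474145 -0.43702769 -0.05748287] [486.99525218 367.38401051 201.23818551]
```

Request:
jog_arm(
  rows=[
    [[0,-20,0],[0,0,0]],
    [[0,-40,0],[0,0,0]],
    [[0,-55,0],[0,0,0]],
    [[0,-55,0],[0,0,0]],
    [[0,-55,0],[0,0,0]],
    [[0,-55,0],[0,0,0]],
    [[0,-55,0],[0,0,0]],
    [[0,-55,0],[0,0,0]],
    [[0,-55,0],[0,0,0]],
    [[0,-55,0],[0,0,0]],
  ],
)

```text
time: 29.35
tool_pos: [435.5, 355.2, 199.8]
tcp_rot: [-180.0, 0.0, 102.9]
ft_force: [1.1, -0.3, 1.0]
finger_gap: 0.1
grip_force: 0.0
```

```bash
python3 lid.py; python3 - <<'E'
from pots import *
pots(); print(r.sense()['ft_force']); go((431,-51.5,200,84),(431,-51.5,130,84),(431,-51.5,64,84))
E
```

```text
top 3846 lx [-81.   2.  76.] z [ 90. 101. 104. 106. 110.]
side 11560 lx [-81. -18.  76.] z [ 84. 102. 103. 105. 108.]
hung top 54 [645.  -24.2 204.3]
hung top 51 [647.   93.4 203.6]
hung side 0 0
hung side 0 0
{'tA': [(180, 544.7, -138.2)], 'tB': [(187, 431.3, -51.6)]}
[-0.66613797  0.47291576 -1.3733297 ]
t 29.6 at [435.3 355.2 199.9] gap 0.2
[[-395.0, -95.0, -0.0], [-0.0, 0.0, 0.33]] rows 9
[[-395.0, -95.0, 70.0], [-0.0, 0.0, 0.33]] rows 9
[[-395.0, -95.0, 136.0], [-0.0, 0.0, 0.33]] rows 9
```

Request:
jog_arm(
  rows=[
    [[-47,-11,0],[0,0,0.04]],
    [[-95,-23,0],[0,0,0.1]],
    [[-143,-34,0],[0,0,0.2]],
    [[-190,-46,0],[0,0,0.3]],
    [[-238,-57,0],[0,0,0.33]],
    [[-286,-69,0],[0,0,0.33]],
    [[-335,-80,0],[0,0,0.33]],
    [[-380,-91,0],[0,0,0.33]],
    [[-395,-95,10],[0,0,0.33]],
    [[-395,-95,60],[0,0,0.33]],
  ],
  grip=60,
)

```text
time: 30.55
tool_pos: [435.8, -54.9, 145.4]
tcp_rot: [179.3, 0.1, 83.8]
ft_force: [2.0, -0.1, -0.1]
finger_gap: 60.1
grip_force: 0.0
```

```bash
python3 - <<'E'
from pots import *
im,d,W=wrist(); go((431,-51.5,64.5,84))
m=(np.hypot(W[...,0]-431,W[...,1]+51)<40)&(abs(W[...,2]-93)<5); q=W[m]; print(len(q),(q.max(0)+q.min(0))/2)
im,d,w=toworld('top'); c=np.array([433.3,-385.])
hsv=cv2.cvtColor(im,cv2.COLOR_BGR2HSV)
m=(np.hypot(w[...,0]-c[0],w[...,1]-c[1])<120)&(w[...,2]>100)
for z0,z1 in((100,127),(127,150)):
    k=w[m&(w[...,2]>z0)&(w[...,2]<z1)]; 
    for q in(k[np.hypot(*(k[:,:2]-c).T)<30],k[np.hypot(*(k[:,:2]-c).T)>=30]): print(z0,len(q),q.mean(0).round(1) if len(q) else 0)
k=w[(np.hypot(w[...,0]-c[0],w[...,1]-c[1])<105)&(w[...,2]>60)&(w[...,2]<72)][:,:2]-c; k=k[np.hypot(*k.T)>30]
an=np.degrees(np.arctan2(k[:,1],k[:,0]))%90; print('divider angles mod 90',np.histogram(an,bins=18,range=(0,90))[0], np.degrees(np.angle(np.exp(4j*np.radians(an)).mean()))/4)
E
```

```text
t 30.6 at [428.2 -51.9 132.4] gap 60.3
[[1.0, 3.0, 68.0], [-0.01, -0.0, -0.0]] rows 2
3235 [430.36304374 -51.50505093  91.56661559]
100 10 [ 437.5 -377.8  123.5]
100 194 [ 429.9 -446.5  107.8]
127 107 [ 433.1 -384.   136.7]
127 64 [ 429.9 -451.7  135.2]
divider angles mod 90 [  3   3   2   3   0   0   0  18 234   4   0   0   0   6   3   3   2   3] 42.30372091225906
```

Request:
jog_arm(
  rows=[
    [[0,0,10],[0,0,0]],
    [[0,0,35],[0,0,0]],
    [[0,0,55],[0,0,0]],
    [[0,0,65],[0,0,0]],
    [[0,0,70],[0,0,0]],
    [[0,0,70],[0,0,0]],
    [[0,0,70],[0,0,0]],
    [[0,0,70],[0,0,0]],
  ],
)

```text
time: 31.45
tool_pos: [432.2, -51.2, 71.1]
tcp_rot: [179.9, 0.0, 84.0]
ft_force: [0.2, -0.9, -0.0]
finger_gap: 60.3
grip_force: 0.0
```

```bash
python3 - <<'E'
from h import *
go((431,-51.5,64.5,84))
E
```

```text
t 31.4 at [432.2 -51.2  71.1] gap 60.3
[[-0.0, -1.0, 7.0], [0.0, 0.0, 0.0]] rows 1
```

Request:
jog_arm(
  rows=[
    [[0,-1,4],[0,0,0]],
    [[0,-1,6],[0,0,0]],
    [[0,-1,6],[0,0,0]],
  ],
)

```text
time: 31.75
tool_pos: [429.9, -50.9, 63.5]
tcp_rot: [-180.0, -0.0, 84.0]
ft_force: [0.3, -0.5, -0.3]
finger_gap: 59.9
grip_force: 0.0
```

Request:
jog_arm(
  rows=[
    [[0,0,0],[0,0,0]],
    [[0,0,0],[0,0,0]],
    [[0,0,0],[0,0,0]],
    [[0,0,0],[0,0,0]],
  ],
  grip=25,
)

```text
time: 32.15
tool_pos: [430.6, -51.0, 64.2]
tcp_rot: [180.0, 0.0, 84.0]
ft_force: [-0.3, 0.1, 1.9]
finger_gap: 35.8
grip_force: 39.9
```

Request:
jog_arm(
  rows=[
    [[0,0,-25],[0,0,0]],
    [[0,0,-60],[0,0,0]],
    [[0,0,-100],[0,0,0]],
    [[0,0,-125],[0,0,0]],
    [[0,0,-125],[0,0,0]],
    [[0,0,-125],[0,0,0]],
  ],
)

```text
time: 32.75
tool_pos: [430.3, -51.0, 188.6]
tcp_rot: [180.0, 0.0, 84.0]
ft_force: [-0.1, 0.3, -3.3]
finger_gap: 35.6
grip_force: 40.6
```

```bash
python3 - <<'E'
from h import *
go((436.4,-317.6,190,50),(436.4,-317.6,88,50))
E
```

```text
t 32.8 at [430.3 -51.  188.6] gap 35.6
[[-265.0, 34.0, -1.0], [0.0, -0.0, 0.59]] rows 6
[[-265.0, 34.0, 101.0], [0.0, -0.0, 0.59]] rows 6
```

Request:
jog_arm(
  rows=[
    [[-40,5,0],[0,0,0.08]],
    [[-87,11,0],[0,0,0.2]],
    [[-135,17,0],[0,0,0.32]],
    [[-182,23,0],[0,0,0.44]],
    [[-230,29,0],[0,0,0.56]],
    [[-258,33,0],[0,0,0.59]],
    [[-265,34,0],[0,0,0.59]],
    [[-265,34,0],[0,0,0.59]],
    [[-265,34,0],[0,0,0.59]],
    [[-265,34,0],[0,0,0.59]],
  ],
)

```text
time: 33.75
tool_pos: [436.6, -316.5, 188.3]
tcp_rot: [-179.9, -0.0, 50.3]
ft_force: [0.0, -1.1, -1.8]
finger_gap: 35.3
grip_force: 40.7
```

```bash
python3 - <<'E'
from h import *
go((436.4,-317.6,88,50)); print(r.sense()['grip_force'])
E
```

```text
t 33.8 at [ 436.6 -316.5  188.3] gap 35.3
[[-1.0, 1.0, 100.0], [-0.0, -0.0, 0.01]] rows 3
40.673242807388306
```

Request:
jog_arm(
  rows=[
    [[-1,1,30],[0,0,0]],
    [[-1,1,65],[0,0,0]],
    [[-1,1,88],[0,0,0]],
    [[-1,1,96],[0,0,0]],
    [[-1,1,100],[0,0,0]],
    [[-1,1,101.5],[0,0,0]],
    [[-1,1,101.5],[0,0,0]],
    [[-1,1,101.5],[0,0,0]],
  ],
)

```text
time: 34.55
tool_pos: [437.5, -320.1, 88.9]
tcp_rot: [179.9, 0.0, 50.2]
ft_force: [-0.3, -0.3, -1.5]
finger_gap: 35.7
grip_force: 40.6
```

Request:
jog_arm(
  rows=[
    [[0,0,0],[0,0,0]],
    [[0,0,0],[0,0,0]],
    [[0,0,0],[0,0,0]],
    [[0,0,-15],[0,0,0]],
    [[0,0,-50],[0,0,0]],
    [[0,0,-90],[0,0,0]],
    [[0,0,-105],[0,0,0]],
    [[0,0,-105],[0,0,0]],
    [[0,0,-105],[0,0,0]],
  ],
  grip=56,
)

```text
time: 35.45
tool_pos: [436.7, -319.5, 192.5]
tcp_rot: [180.0, 0.0, 50.2]
ft_force: [-0.5, -0.2, -0.9]
finger_gap: 56.0
grip_force: 0.0
```

```bash
cat > car.py <<'E'
from h import *
def car():
    for n in('top','side'):
        im,d,w=toworld(n); c=np.array([433.2,-384.5]); rr=np.hypot(w[...,0]-c[0],w[...,1]-c[1])
        m=((rr>35)&(rr<105)&(w[...,2]>110)&(w[...,2]<122)).astype(np.uint8); k,l,st,_=cv2.connectedComponentsWithStats(m)
        print(n,[w[l==i].mean(0).round(1).tolist() for i in range(1,k) if st[i,4]>40])
        m=(rr<150)&(rr>30)&(w[...,2]>127)&(w[...,2]<140); 
        if m.sum(): print('sauce',w[m].mean(0).round(1))
        k=w[(rr>30)&(rr<105)&(w[...,2]>60)&(w[...,2]<72)][:,:2]-c
        an=np.degrees(np.arctan2(k[:,1],k[:,0]))%90; print(np.degrees(np.angle(np.exp(4j*np.radians(an)).mean()))/4)
E
python3 - <<'E'
from pots import *
from car import car
car(); pots()
go((544,-138,195,57),(544,-138,64,57))
E
```

```text
top [[445.1, -312.2, 116.5]]
42.17511879737337
side [[425.9, -445.9, 114.5], [436.0, -319.4, 114.1]]
sauce [ 428.3 -449.8  132.8]
42.650766592552024
hung top 54 [645.  -24.3 204.5]
hung top 49 [647.   93.3 204.5]
hung side 63 [643.7 -22.9 202.9]
hung side 76 [645.7  95.6 202.6]
{'tA': [(183, 544.7, -138.2), (191, 543.5, -136.2)]}
t 35.6 at [ 435.9 -318.7  190.6] gap 56.0
[[208.0, -33.0, -4.0], [-0.0, -0.0, -0.12]] rows 5
[[208.0, -32.0, 127.0], [-0.0, -0.0, -0.12]] rows 5
```

Request:
jog_arm(
  rows=[
    [[45,-7,0],[0,0,-0.06]],
    [[93,-15,0],[0,0,-0.12]],
    [[140,-22,0],[0,0,-0.12]],
    [[185,-29,0],[0,0,-0.12]],
    [[208,-33,0],[0,0,-0.12]],
    [[208,-33,10],[0,0,-0.12]],
    [[208,-33,45],[0,0,-0.12]],
    [[208,-33,65],[0,0,-0.12]],
    [[208,-33,65],[0,0,-0.12]],
    [[208,-33,65],[0,0,-0.12]],
  ],
  grip=60,
)

```text
time: 36.65
tool_pos: [543.4, -139.0, 126.7]
tcp_rot: [-179.9, 0.0, 57.1]
ft_force: [0.0, -0.2, 0.9]
finger_gap: 59.9
grip_force: 0.0
```

```bash
python3 - <<'E'
from h import *
im,d,W=wrist(); go((544,-137.5,64.5,57))
m=(np.hypot(W[...,0]-544,W[...,1]+138)<40)&(abs(W[...,2]-93)<5); q=W[m]; print(len(q),(q.max(0)+q.min(0))/2)
E
```

```text
t 36.7 at [ 544.4 -139.2  128. ] gap 59.9
[[1.0, -1.0, 63.0], [0.0, 0.0, 0.0]] rows 2
3774 [ 543.51951159 -138.34178789   91.60889713]
```

Request:
jog_arm(
  rows=[
    [[0,-1,20],[0,0,0]],
    [[0,-1,42],[0,0,0]],
    [[0,-1,56],[0,0,0]],
    [[0,-1,62],[0,0,0]],
    [[0,-1,62.5],[0,0,0]],
    [[0,-1,62.5],[0,0,0]],
    [[0,-1,62.5],[0,0,0]],
  ],
)

```text
time: 37.4
tool_pos: [544.5, -138.2, 66.2]
tcp_rot: [179.9, -0.0, 57.1]
ft_force: [0.1, 0.1, -0.6]
finger_gap: 59.9
grip_force: 0.0
```

Request:
jog_arm(
  rows=[
    [[0,0,0],[0,0,0]],
    [[0,0,0],[0,0,0]],
    [[0,0,0],[0,0,0]],
    [[0,0,0],[0,0,0]],
  ],
  grip=25,
)

```text
time: 37.8
tool_pos: [544.3, -138.2, 65.9]
tcp_rot: [179.9, -0.0, 57.1]
ft_force: [0.2, -1.0, 5.3]
finger_gap: 35.4
grip_force: 39.6
```

Request:
jog_arm(
  rows=[
    [[0,0,-25],[0,0,0]],
    [[0,0,-60],[0,0,0]],
    [[0,0,-100],[0,0,0]],
    [[0,0,-130],[0,0,0]],
    [[0,0,-150],[0,0,0]],
    [[0,0,-150],[0,0,0]],
    [[0,0,-150],[0,0,0]],
  ],
)

```text
time: 38.5
tool_pos: [543.3, -137.8, 213.9]
tcp_rot: [-180.0, 0.0, 57.1]
ft_force: [0.0, -0.5, -1.2]
finger_gap: 35.4
grip_force: 40.4
```

```bash
python3 - <<'E'
from h import *
go((501,-388,213,50),(501,-388,87,50))
E
```

```text
t 38.5 at [ 543.3 -137.8  213.9] gap 35.4
[[-233.0, 100.0, 1.0], [-0.0, 0.0, 0.12]] rows 6
[[-233.0, 100.0, 127.0], [-0.0, 0.0, 0.12]] rows 6
```

Request:
jog_arm(
  rows=[
    [[-42,18,0],[0,0,0.05]],
    [[-86,37,0],[0,0,0.12]],
    [[-130,56,0],[0,0,0.12]],
    [[-174,75,0],[0,0,0.12]],
    [[-212,91,0],[0,0,0.12]],
    [[-233,100,0],[0,0,0.12]],
    [[-233,100,0],[0,0,0.12]],
    [[-233,100,30],[0,0,0.12]],
    [[-233,100,60],[0,0,0.12]],
    [[-233,100,60],[0,0,0.12]],
  ],
)

```text
time: 39.5
tool_pos: [497.7, -383.9, 147.0]
tcp_rot: [-179.3, -0.1, 50.3]
ft_force: [-0.8, 1.1, -2.4]
finger_gap: 35.3
grip_force: 40.6
```

Request:
jog_arm(
  rows=[
    [[0,0,0],[0,0,0]],
    [[0,0,25],[0,0,0]],
    [[0,0,45],[0,0,0]],
    [[0,0,58],[0,0,0]],
    [[0,0,64],[0,0,0]],
    [[0,0,65],[0,0,0]],
    [[0,0,65],[0,0,0]],
    [[0,0,65],[0,0,0]],
  ],
)

```text
time: 40.3
tool_pos: [501.7, -388.4, 91.3]
tcp_rot: [179.9, 0.0, 50.2]
ft_force: [-0.2, 0.5, -0.7]
finger_gap: 35.7
grip_force: 40.6
```

```bash
python3 - <<'E'
from h import *
go((501,-388,88,50)); print(r.sense()['ft_force'])
E
```

```text
t 40.3 at [ 501.7 -388.4   91.3] gap 35.7
[[-0.0, -1.0, 3.0], [0.0, 0.0, 0.0]] rows 1
[-0.20008775  0.49171137 -0.72941623]
```

Lower 3 mm, release, and retreat.

Request:
jog_arm(
  rows=[
    [[0,0,2],[0,0,0]],
    [[0,0,3],[0,0,0]],
    [[0,0,3],[0,0,0]],
  ],
)

```text
time: 40.6
tool_pos: [501.6, -388.5, 88.0]
tcp_rot: [179.9, 0.0, 50.2]
ft_force: [0.5, -0.4, 4.0]
finger_gap: 35.5
grip_force: 41.2
```

Request:
jog_arm(
  rows=[
    [[0,0,0],[0,0,0]],
    [[0,0,0],[0,0,0]],
    [[0,0,0],[0,0,0]],
    [[0,0,-15],[0,0,0]],
    [[0,0,-50],[0,0,0]],
    [[0,0,-95],[0,0,0]],
    [[0,0,-140],[0,0,0]],
    [[0,0,-170],[0,0,0]],
    [[0,0,-170],[0,0,0]],
    [[0,0,-170],[0,0,0]],
  ],
  grip=56,
)

```text
time: 41.6
tool_pos: [501.5, -388.3, 259.0]
tcp_rot: [179.8, 0.0, 50.2]
ft_force: [0.4, -0.3, -0.8]
finger_gap: 55.5
grip_force: 0.0
```

```bash
python3 - <<'E'
from pots import *
from car import car
car(); pots()
im=r.snapshot('top')[0]; im2=r.snapshot('side')[0]
cv2.imwrite('pics/c9.png',np.hstack([cv2.resize(im,(400,300)),cv2.resize(im2,(400,300))]))
E
python3 lid.py
```

```text
top [[503.3, -385.3, 116.0], [438.1, -320.2, 116.1], [430.1, -446.8, 114.1]]
sauce [ 430.2 -452.3  134.7]
39.52919228023774
side [[499.6, -387.0, 114.0], [426.8, -445.6, 115.0], [435.5, -319.1, 114.0]]
sauce [ 428.5 -450.2  132.9]
32.35362011260018
hung top 54 [644.9 -23.9 204.9]
hung top 50 [647.1  93.5 203.9]
hung side 65 [643.7 -23.2 202.6]
hung side 70 [646.1  94.9 202.7]
{}
top 5828 lx [-81.  -3.  76.] z [ 93. 101. 104. 106. 110.]
side 13233 lx [-81.  -8.  76.] z [ 84. 102. 103. 105. 108.]
```

View pics/c9.png

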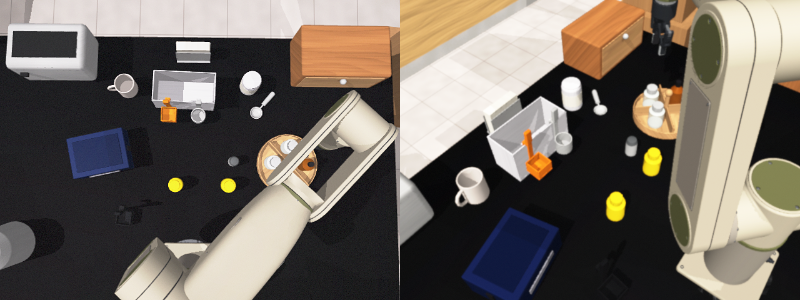

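The picture shows the lid shut, both tools hung on the bin's front wall at (169,110) and (198,113), and both tall pots in carousel pockets. No loose pots remain. I'll fit the lid plane as a last check and hand in.

```bash
python3 - <<'E'
from h import *
im,d,w=toworld('top'); a=np.radians(12.8); o=w[...,:2]-[466,363.4]; lx=o@[np.cos(a),np.sin(a)]; ly=o@[-np.sin(a),np.cos(a)]
m=(abs(lx)<70)&(abs(ly)<100)&(w[...,2]>60); sl=np.polyfit(lx[m],w[...,2][m],1); print('lid slope',sl)
if abs(sl[0])<0.05: print(r.hand_in())
E
```

```text
lid slope [-1.33964182e-03  1.04114787e+02]
the job is handed in; nothing more can be done
None
```

I handed the job in; it returned no verdict, but the last camera check showed all three squat pots in the cube with its lid shut, both tall pots standing in carousel pockets, the scoop and dipper hanging on the bin's front rim, and the mug, tin, teaspoon, shaker and sauce bottle not visibly disturbed.

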